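# Clear the fit-up jig and wedge its hinged plate up

### The job

Clear the two steel offcuts off the fit-up jig's base plate into the open scrap bin. Then push the wedge nose first under the free lip of the jig's hinged plate, until the lip just lifts off its rest blocks by about 5 mm, and stop there. Finish while still holding the wedge, flat on the base plate with the hinged plate's weight on it and nothing else carrying that plate; leave all the other things on the bench where they are.

Things in the scene. Friction and masses are not known exactly. Their poses are not given: they have to be found in the camera images.
- jig: Fit-up jig fixed to the bench: dark steel base plate 410 x 170 mm, top 12 mm above the bench. Origin at bench level, mid-width, under the hinged plate's free lip at rest. x: along the plate towards the hinge (the way to push the wedge), plate from x = -220 to 190 mm; y across; z up. Two rest blocks 10 mm high, 18 mm wide at y = -50 and 50, x = 2 to 22 mm. Hinge axis along y at x = 160 mm.
- lip (a point): Middle of the underside of the hinged plate's lip. Steel plate, 155 mm from hinge to lip, 116 wide, 10 thick, about 1 kg, with a 50 mm square stub 35 mm high on top, 70 mm behind the lip; it swings up freely and falls back. The lip's edge is rounded (radius 5 mm, 5 mm out from this point). At rest on the blocks this point is 22 mm above the bench, 10 mm above the base plate; its rise is the lift.
- wedge: Loose bare-metal wedge, 280 g, lying on the base plate, nose to the lip, perhaps askew. Origin on its underside, mid nose edge; x forward out of the nose, y across, z up. Ramp 40 mm wide, from 4 mm high at x = 0 to 26 mm at x = -80 mm (1 mm of lift per 3.6 mm travel; lifting starts with the nose about 20 mm past the lip).
- wedge_handle (a point): Centre of the wedge's handle, an upright block behind the ramp: 44 mm along the wedge's x (x = -80 to -124 mm), 20 mm wide across y (grip it across this), 42 mm high from the underside. This point is 21 mm above the underside, 102 mm behind the nose. Axes as the wedge's.
- square_offcut: Loose steel offcut of square bar, 25 x 25 mm, 35 mm high, standing on the base plate, about 160 g. Origin at the centre of its underside, z up; x and y square to its flats. One offcut stands between the wedge's nose and the lip (20 mm short of the lip), the other beside the wedge's ramp on the jig's +y side; which is which changes.
- round_offcut: Loose steel offcut of round bar, 28 mm in diameter and 35 mm high, standing upright on the base plate, about 160 g. Origin at the centre of its underside.
- scrap_bin: Fixed open-topped bare steel scrap bin, 140 mm (its x) by 120 mm (its y) outside, 70 mm high, walls 4 mm, empty, on the bench left or right of the jig (a closed black tool case of like size, 120 mm high, stands on the other side). Origin at the centre of its underside.
- nut: Bystander: brass round nut (collar), 36 mm outside, 18 mm high, standing on the jig's base plate on the -y side of the wedge, to be left alone. Origin at the centre of its underside.
- flange: Bystander: steel ring 72 mm outside, 40 mm bore, 16 mm high, lying near left of the robot. Origin at the centre of its underside.
- clamp_block: Bystander: red block 60 x 30 x 50 mm with a T screw on top, 84 mm high in all, near right of the robot. Origin at the centre of its underside.

How it is judged:
On the way, in this order (a step that is already met when the one before it is completed fails the run):
1. both offcuts lie in the scrap bin while the hinged plate still rests on its blocks (x of square_offcut in the frame of scrap_bin between -0.07 and 0.07 m and y of square_offcut in the frame of scrap_bin between -0.06 and 0.06 m and z of square_offcut in the frame of scrap_bin between 0 and 0.05 m and x of round_offcut in the frame of scrap_bin between -0.07 and 0.07 m and y of round_offcut in the frame of scrap_bin between -0.06 and 0.06 m and z of round_offcut in the frame of scrap_bin between 0 and 0.05 m and height (world z) of lip below 0.0232 m), for 0.2 s.
2. the wedge, not the robot, lifts the lip off its rest blocks (height (world z) of lip above 0.0242 m and contact force between wedge and hinged_plate above 1 N and contact force between each of the arm, the fingers and hinged_plate below 0.5 N), for 0.2 s.
At the end, for the whole second after the job is handed in: Both offcuts are in the scrap bin; the lip stands 2.2 to 9.5 mm above its rest height; the wedge lies flat (within 0.1 rad) and still on the base plate and carries the hinged plate (over 1 N), the fingers hold or press the wedge (over 1 N) and the robot does not touch the hinged plate (all of step 2 and x of square_offcut in the frame of scrap_bin between -0.07 and 0.07 m and y of square_offcut in the frame of scrap_bin between -0.06 and 0.06 m and z of square_offcut in the frame of scrap_bin between 0 and 0.05 m and x of round_offcut in the frame of scrap_bin between -0.07 and 0.07 m and y of round_offcut in the frame of scrap_bin between -0.06 and 0.06 m and z of round_offcut in the frame of scrap_bin between 0 and 0.05 m and height (world z) of lip below 0.0315 m and contact force between the fingers and wedge above 1 N and contact force between wedge and jig above 0.5 N and angle between wedge's own z axis and vertical below 0.1 rad and linear speed of wedge below 0.02 m/s); the arm keeps its last pose, push and grip.
It fails at once if a bystander is moved by more than 30 mm (distance of any of nut, flange, clamp_block from where it was at the start of the episode above 0.03 m).
It also fails if it takes over 64 s, if anything falls off the work surface, if the arm or the gripper's body presses on something with over 40 N, if the wrist force passes 120 N, or if a joint passes its speed limit or range.

### The arm

A 6-joint arm with a two-finger parallel gripper is mounted at the origin on the work surface. World frame = base frame: x ahead of the robot, y to its left, z up, the work surface at z = 0. Lengths are in m, angles in rad, forces in N, time in s.
With the tool pointing down it reaches from about 0.4 to 0.825 m from the base axis. Payload 7 kg.
Tool frame: the origin (TCP) lies on the mounting face of the last link; the fingertips stand 178 mm ahead of it and the grasp point (between the pads) lies 159 mm ahead of it; z points along the fingers, y is the line along which they close (so a half turn about z gives the same grasp; the last joint's range is limited). The gripper opens to 88 mm and grips with 3 to 60 N. Pads are 19 mm wide; open, the fingers measure 130 mm over their backs; the gripper's body (78 mm by 193 mm) begins 47 mm behind the grasp point.
Start: joints at [-0.931, 0.359, 0.012, 0, -1.224, -0.288], TCP at [0.233, -0.634, 0.405] pointing down, gripper open.
Joint ranges: [-3.07, 3.07], [-1.43, 2.12], [-1.02, 1.25], [-3.03, 1.67], [-3.05, -0], [-3.03, 3.03]. Speed limits (rad/s): [2.39, 2.39, 3.01, 3.14, 3.14, 3.14].

### API

Orientations are given as a unit quaternion [x, y, z, w].
In Python, from station import robot gives the robot as it stands. The module is installed in compiled form; this text tells all that it offers.
- The arm moves only by the tool arm_command, never from a script. Its argument "moves" is a list of rows, each an object with "dp": the shift along the tool's x, y, z in cm, a list of three; "dr": the turn, a rotation vector about the tool's x, y, z in rad, a list of three; "fingers": the opening, from 0 (shut) to 1 (fully open). In form: [{"dp": [tx, ty, tz], "dr": [wx, wy, wz], "fingers": fingers}, ...]. A call has 1 to 5 rows; each row shifts and turns the commanded pose from where the row before left it, along the tool's axes as they then stand; what a row does not reach is not made up. A row lasts 1/8 s, in which the tool goes at most 62.5 mm and 10.7 degrees, less where a joint would pass 70% of its speed; a pose out of reach is approached as far as the arm can. A call is refused whole if a number of a shift passes 6.25 or a number of a turn 0.188, either way. A call with a gripper value outside its range is refused whole. The fingers move at their own pace and stop on an object; "newtons" is the grip in N (left out, the last holds). Time passes only in rows, so rows that do not move let the fingers close. It gives the time, the measured TCP pose, the force, the opening and the grip force at its end, in the units of the state.
- robot.state(): the state, without advancing time (a new reading comes with each control period).
- robot.snapshot(name): name is "side" or "top" or "wrist"; returns a dict with "img" (400x640x3 uint8, red, green, blue), "mtx" (3x3 intrinsics, pixels), "R" (3x3) and "t" (3): a world point X has camera coordinates R X + t; the wrist camera has in their place "T_tool_cam" (4x4, takes a point from camera to tool coordinates, whose origin is the TCP and whose axes are the flange's). Camera axes: x right, y down, z forward; pixel columns grow to the right and rows downward; lengths in m; the calibration is good to about 2 mm. A picture is of the moment at which its call begins: read the wrist's pose just before it. There is no depth.
- robot.sign_off(): hands the job in; it is judged then, once.
The state is a dict: "t": time; "q": joint angles; "qvel": joint speeds; "joint_efforts": joint torques, N m; "eef_pos": TCP position; "ee_rot": TCP orientation; "contact_force": force on the tool from outside, world axes, zero at the start; "ft_torque": the same for the moment, N m; "grip_width": finger opening in m; "gripper_force": force on a finger pad.
Only numpy, scipy, OpenCV 4.12 (cv2) and the standard library are available. Lean on these libraries where they do the work, as an engineer would, in place of code of your own. Each camera call takes 0.05 s, during which the arm holds its last target. There are 200 camera calls.

## Working session

There is one attempt and no reset: what is moved stays moved. The work goes in short steps, Python scripts to look and compute and a tool call to move; the robot and the scene stay as the last step left them, time stands still between calls to the robot, and variables do not carry over. Pictures are saved under pics/ and viewed, at most 10 in all, crops included, and the job is handed in when it is done.

Besides the shell and the picture viewer there is one more tool, called after ">>>" as name(argument=value, ...), one argument or row to a line, values as JSON. arm_command: Moves the arm, as the interface text tells. Its arguments: {"type":"object","properties":{"moves":{"type":"array"},"newtons":{"type":"number"}},"required":["moves"]}

```bash
mkdir -p pics; python3 - <<'E'
from station import robot
import cv2,numpy as np
s=robot.state();print(s['t'],s['eef_pos'],s['ee_rot'],s['grip_width'])
for n in("top","side"):
    c=robot.snapshot(n);cv2.imwrite(f"pics/{n}0.png",c["img"][:,:,::-1]);np.savez(f"{n}0.npz",**c)
    print(n,c["mtx"].round(1).tolist(),(-c["R"].T@c["t"]).round(3),c["R"].round(3).tolist())
E
```

```text
0.0 [ 0.23254136 -0.63345896  0.40371065] [-1.74936850e-01  9.84579294e-01  8.14844850e-04 -2.18176612e-04] 0.08770293424199631
top [[454.5, 0.0, 319.1], [0.0, 454.5, 201.1], [0.0, 0.0, 1.0]] [ 0.358 -0.002  1.237] [[0.026, -1.0, 0.012], [-0.993, -0.027, -0.111], [0.111, -0.009, -0.994]]
side [[373.1, 0.0, 313.4], [0.0, 373.1, 202.3], [0.0, 0.0, 1.0]] [ 0.426 -0.741  0.699] [[0.997, -0.069, 0.021], [-0.028, -0.642, -0.766], [0.066, 0.764, -0.642]]
```

View pics/top0.png

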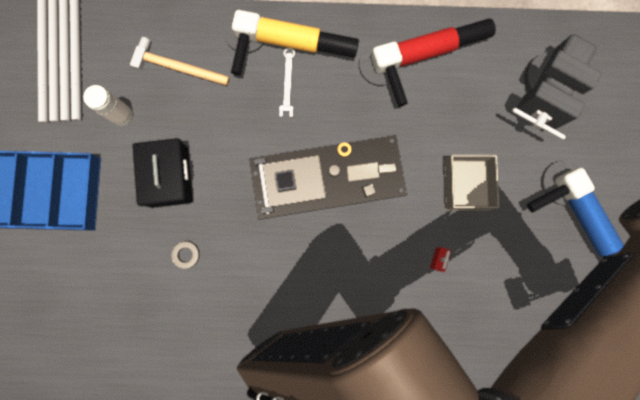

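View pics/side0.png

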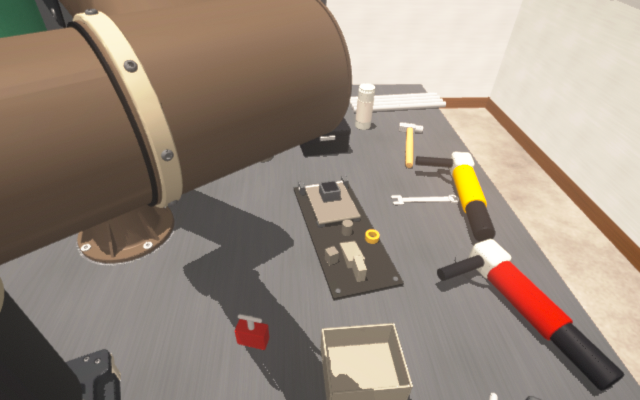

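The top view shows the jig at about (328,177), with its hinge to the left. The round offcut is at about (334,170), the square one at (369,190), the wedge ramp at (362,172) with its handle at (387,170), the nut at (344,149) and the bin at (472,182). I'll segment these next.

```bash
cat > h.py <<'E'
import numpy as np,cv2
def ray(c,u,v,z):
    d=c["R"].T@np.linalg.inv(c["mtx"])@np.array([u,v,1.]); o=-c["R"].T@c["t"]
    return (o+d*(z-o[2])/d[2])
def wristcam(c,s):
    from scipy.spatial.transform import Rotation as Ro
    T=np.eye(4);T[:3,:3]=Ro.from_quat(s["ee_rot"]).as_matrix();T[:3,3]=s["eef_pos"]
    W=np.linalg.inv(T@c["T_tool_cam"]);return dict(img=c["img"],mtx=c["mtx"],R=W[:3,:3],t=W[:3,3])
E
python3 - <<'E'
import numpy as np,cv2
from h import *
c=dict(np.load("top0.npz"));im=c["img"]
cv2.imwrite("pics/topcrop.png",cv2.resize(im[125:225,240:420],None,fx=4.4,fy=4.4,interpolation=cv2.INTER_CUBIC)[:,:,::-1])
hsv=cv2.cvtColor(im,cv2.COLOR_RGB2HSV)
print(im[190,345],im[150,300],im[172,362],im[190,369],im[170,334],im[230,345])
for (u,v,z) in[(334,170,.047),(369,190,.047),(387,170,.054),(352,172,.016),(344,149,.03),(472,182,.0)]:print(u,v,ray(c,u,v,z).round(3))
E
```

```text
[100  92  83] [92 88 83] [227 212 187] [220 204 184] [213 198 177] [60 57 56]
334 170 [ 0.575 -0.05   0.047]
369 190 [ 0.524 -0.144  0.047]
387 170 [ 0.578 -0.19   0.054]
352 172 [ 0.577 -0.1    0.016]
344 149 [ 0.637 -0.076  0.03 ]
472 182 [ 0.561 -0.434  0.   ]
```

View pics/topcrop.png

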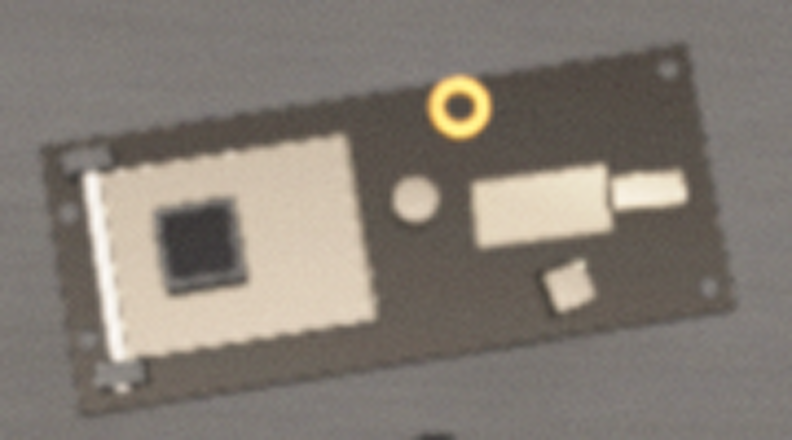

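The crop shows the jig base corners at (43,147), (685,45), (735,310) and (82,413). The lip edge runs (345,137)–(375,320), with the round offcut at (415,199), the square at (570,286), the ramp at (542,206), the handle at (650,190) and the nut at (460,107).

```bash
python3 - <<'E'
import numpy as np,cv2
from h import *
c=dict(np.load("top0.npz"));im=c["img"]
g=im.min(2)
P=lambda x,y,z:ray(c,240+x/4.4,125+y/4.4,z)
C=[P(*q,.012) for q in[(43,147),(685,45),(735,310),(82,413)]]
ax=((C[0]-C[1])+(C[3]-C[2]))/2;print("jig len",np.linalg.norm(ax),"wid",np.linalg.norm(C[0]-C[3]));yaw=np.arctan2(ax[1],ax[0]);print("yaw",yaw)
e=np.array([np.cos(yaw),np.sin(yaw)]);n=np.array([-e[1],e[0]])
O=np.mean(C,0)[:2]+e*0.015;print("jig origin",O,"lip from edge",[((P(*q,.032)[:2]-O)@e).round(4) for q in((345,137),(375,320))])
J=lambda p:np.array([(p[:2]-O)@e,(p[:2]-O)@n]).round(4)
m=((cv2.resize(im[125:225,240:420],None,fx=4.4,fy=4.4,interpolation=cv2.INTER_CUBIC).min(2)>130)*255).astype(np.uint8)
for k in cv2.findContours(m,0,2)[0]:
    a=cv2.contourArea(k)
    if a<300: continue
    (x,y),wh,an=cv2.minAreaRect(k)
    for z in(.047,):
        b=np.array([P(*q,z)[:2] for q in cv2.boxPoints(((x,y),wh,an))]);d=b[1]-b[0];d2=b[2]-b[1]
        print(np.round((x,y,*wh,an,a),1),"ctr",b.mean(0).round(4),"J",J(b.mean(0)),"sides",np.round((np.linalg.norm(d),np.linalg.norm(d2)),3),"ang",np.arctan2(d[1],d[0]).round(3),np.arctan2(d2[1],d2[0]).round(3))
H=P(650,190,.054);M=P(610,190,.038);N=P(476,215,.016)
print("handle",H,J(H),"nose",N,J(N),"wedge yaw",np.arctan2(*(N-H)[1::-1]))
# bin rim
for z in(.07,):
    print("bin",[ray(c,u,v,z)[:2].round(3) for u,v in((446,155),(496,155),(498,209),(446,208))])
E
```

```text
jig len 0.407147683640404 wid 0.16783990387977468
yaw 1.7578239078916509
jig origin [ 0.55985906 -0.02072259] lip from edge [np.float64(0.0029), np.float64(0.0029)]
[113.  380.   35.8  16.1  26.6 316.5] ctr [0.4601 0.1271] J [0.1638 0.0705] sides [0.01  0.021] ang -0.424 -2.007
[ 570.1  285.6   42.4   42.    70.3 1536.5] ctr [ 0.5246 -0.1451] J [-0.1156  0.0578] sides [0.025 0.026] ang -1.199 -2.787
[ 415.   199.5   43.1   41.7   45.  1409. ] ctr [ 0.5744 -0.0506] J [-0.0321 -0.0087] sides [0.025 0.026] ang -0.752 -2.338
[  579.7   200.4    68.5   215.4    82.7 11357. ] ctr [ 0.5767 -0.1502] J [-0.1304  0.0075] sides [0.131 0.042] ang -1.414 -3.009
[  226.6   248.1   208.6   273.7    79.5 50535.5] ctr [0.5419 0.0619] J [0.0845 0.0023] sides [0.165 0.127] ang -1.356 -2.935
[459.5 106.   51.6  50.2  45.  792. ] ctr [ 0.6327 -0.0763] J [-0.0682 -0.0612] sides [0.031 0.032] ang -0.751 -2.342
handle [ 0.58292229 -0.19150284  0.054     ] [-0.1721  0.0091] nose [ 0.57137683 -0.08985979  0.016     ] [-0.0701  0.0015] wedge yaw 1.6838998682070907
bin [array([ 0.619, -0.342]), array([ 0.623, -0.473]), array([ 0.481, -0.476]), array([ 0.48 , -0.341])]
```

>>> arm_command(
  moves=[
    {"dp":[-4.4,3.6,0.8],"dr":[0,0,0],"fingers":0.8},
    {"dp":[-4.4,3.6,0.8],"dr":[0,0,0],"fingers":0.8},
    {"dp":[-4.4,3.6,0.8],"dr":[0,0,0],"fingers":0.8},
    {"dp":[-4.4,3.6,0.8],"dr":[0,0,0],"fingers":0.8},
    {"dp":[-4.4,3.6,0.8],"dr":[0,0,0],"fingers":0.8},
  ],
  newtons=30,
)

```text
t: 0.72
eef_pos: [0.3776, -0.3872, 0.3642]
ee_rot: [-0.175, 0.985, 0.0, -0.0]
contact_force: [1.9, -1.1, 0.1]
grip_width: 0.0699
gripper_force: 0.0
```

>>> arm_command(
  moves=[
    {"dp":[-4.4,3.6,1.2],"dr":[0,0,0],"fingers":0.8},
    {"dp":[-4.4,3.6,1.2],"dr":[0,0,0],"fingers":0.8},
    {"dp":[-4.4,3.6,1.2],"dr":[0,0,0],"fingers":0.8},
    {"dp":[-4.4,3.6,1.2],"dr":[0,0,0],"fingers":0.8},
    {"dp":[-4.4,3.6,1.2],"dr":[0,0,0],"fingers":0.8},
  ],
)

```text
t: 1.35
eef_pos: [0.5221, -0.1423, 0.3042]
ee_rot: [-0.175, 0.985, 0.0, -0.0]
contact_force: [0.2, -0.2, -0.0]
grip_width: 0.0702
gripper_force: 0.0
```

```bash
cat >> h.py <<'E'
def go(s,x,y,z,yaw):
    "remaining shift (cm, tool axes) and turn about tool z for tool-y yaw (mod pi)"
    from scipy.spatial.transform import Rotation as Ro
    R=Ro.from_quat(s["ee_rot"]).as_matrix()
    d=R.T@(np.array([x,y,z])-s["eef_pos"])*100
    a=np.arctan2(R[1,1],R[0,1]);w=-((yaw-a+np.pi/2)%np.pi-np.pi/2)
    print("dp",d.round(2),"turn",round(w,3),"yaw",a.round(3),"tcp",np.round(s["eef_pos"],4),"tilt",R[:2,2].round(3),"t",s["t"],"q6",s["q"][5].round(2),"F",np.round(s["contact_force"],1),"grip",round(s["grip_width"],4),s["gripper_force"])
E
python3 - <<'E'
from station import robot
from h import *
s=robot.state();c=robot.snapshot("wrist");go(s,.5246,-.1451,.195,1.93)
cv2.imwrite("pics/w1.png",c["img"][:,:,::-1]);np.savez("w1.npz",**wristcam(c,s))
c=wristcam(c,s);print(c["R"].round(2).tolist(),(-c["R"].T@c["t"]).round(3))
E
```

```text
dp [-0.14 -0.35 10.92] turn -0.007 yaw 1.923 tcp [ 0.5221 -0.1423  0.3042] tilt [-0.  0.] t 1.35 q6 -1.32 F [ 0.2 -0.2 -0. ] grip 0.0702 0.0
[[-0.35, 0.94, -0.0], [0.9, 0.33, 0.29], [0.27, 0.1, -0.96]] [ 0.448 -0.169  0.284]
```

View pics/w1.png

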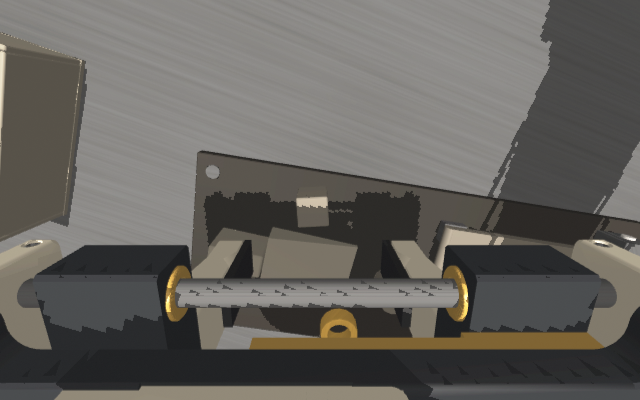

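The wrist view shows the square offcut between the fingers, at cols 297–328 and rows 197–227, partly shaded.

```bash
python3 - <<'E'
from h import *
c=dict(np.load("w1.npz"))
for p in((298,227),(328,226),(297,197),(327,197),(312.5,212),(297,209),(327,208)):print(p,ray(c,*p,.047).round(4))
im=c["img"];print(im[192:232:2,312].tolist())
E
```

```text
(298, 227) [ 0.5389 -0.1517  0.047 ]
(328, 226) [ 0.5299 -0.1296  0.047 ]
(297, 197) [ 0.5158 -0.1606  0.047 ]
(327, 197) [ 0.5078 -0.1389  0.047 ]
(312.5, 212) [ 0.5231 -0.1452  0.047 ]
(297, 209) [ 0.525  -0.1574  0.047 ]
(327, 208) [ 0.5161 -0.1357  0.047 ]
[[97, 90, 80], [96, 91, 80], [105, 99, 87], [194, 182, 161], [209, 195, 172], [208, 193, 172], [206, 194, 171], [115, 107, 95], [101, 95, 85], [102, 95, 85], [102, 96, 86], [100, 94, 85], [100, 94, 85], [100, 94, 85], [100, 94, 84], [100, 94, 85], [100, 94, 85], [86, 82, 73], [44, 43, 40], [45, 43, 40]]
```

>>> arm_command(
  moves=[
    {"dp":[0,-0.3,3.7],"dr":[0,0,-0.02],"fingers":0.8},
    {"dp":[0,0,3.7],"dr":[0,0,0],"fingers":0.8},
    {"dp":[0,0,3.5],"dr":[0,0,0],"fingers":0.8},
    {"dp":[0,0,0],"dr":[0,0,0],"fingers":0.1},
    {"dp":[0,0,0],"dr":[0,0,0],"fingers":0.1},
  ],
  newtons=30,
)

```text
t: 2.02
eef_pos: [0.5229, -0.147, 0.1965]
ee_rot: [-0.185, 0.983, -0.0, 0.0]
contact_force: [0.3, 0.7, 0.7]
grip_width: 0.0557
gripper_force: 0.0
```

>>> arm_command(
  moves=[
    {"dp":[0,0,0],"dr":[0,0,0],"fingers":0.1},
    {"dp":[0,0,0],"dr":[0,0,0],"fingers":0.1},
    {"dp":[0,0,-3.5],"dr":[0,0,0],"fingers":0.1},
    {"dp":[0,0,-5],"dr":[0,0,0],"fingers":0.1},
    {"dp":[0,0,-2.5],"dr":[0,0,0],"fingers":0.1},
  ],
)

```text
t: 2.65
eef_pos: [0.523, -0.147, 0.3091]
ee_rot: [-0.185, 0.983, -0.0, 0.002]
contact_force: [0.0, 0.2, -0.8]
grip_width: 0.0102
gripper_force: 0.0
```

```bash
python3 - <<'E'
from station import robot
from h import *
go(robot.state(),.525,-.408,.3,1.945)
E
```

```text
dp [  9.31 -24.39   0.91] turn -0.002 yaw 1.943 tcp [ 0.523  -0.147   0.3091] tilt [ 0.004 -0.   ] t 2.65 q6 -1.29 F [ 0.   0.2 -0.8] grip 0.0102 0.0
```

The fingers were still closing when I lifted, so the grasp missed. I'll go back down and wait longer.

>>> arm_command(
  moves=[
    {"dp":[0,0,0],"dr":[0,0,0],"fingers":0.6},
    {"dp":[0,0,0],"dr":[0,0,0],"fingers":0.6},
    {"dp":[0,0,0],"dr":[0,0,0],"fingers":0.6},
    {"dp":[0,0,0],"dr":[0,0,0],"fingers":0.6},
    {"dp":[0,0,0],"dr":[0,0,0],"fingers":0.6},
  ],
)

```text
t: 3.28
eef_pos: [0.5226, -0.1469, 0.3051]
ee_rot: [-0.185, 0.983, 0.0, -0.001]
contact_force: [0.1, -0.4, -0.1]
grip_width: 0.051
gripper_force: 0.0
```

```bash
python3 - <<'E'
from station import robot
from h import *
s=robot.state();c=wristcam(robot.snapshot("wrist"),s);go(s,.5231,-.1452,.195,1.945)
im=c["img"];print(im[212,270:360:3].min(1).tolist(),im[180:240:3,312].min(1).tolist())
m=(((im.min(2)>78)*255).astype(np.uint8))[185:240,270:360]
for k in cv2.findContours(m,0,2)[0]:
    if cv2.contourArea(k)>150:
        x,y,w,h=cv2.boundingRect(k);print(x+270,y+185,w,h,ray(c,x+270+w/2,y+185+h/2,.047))
E
```

```text
dp [-0.12  0.13 11.01] turn -0.002 yaw 1.943 tcp [ 0.5226 -0.1469  0.3051] tilt [-0.001 -0.   ] t 3.275 q6 -1.29 F [ 0.1 -0.4 -0.1] grip 0.051 0.0
[41, 40, 40, 41, 41, 41, 41, 42, 42, 41, 41, 83, 86, 86, 86, 86, 87, 86, 86, 86, 86, 76, 46, 41, 41, 41, 41, 41, 40, 41] [79, 79, 79, 81, 81, 81, 96, 174, 172, 158, 86, 86, 86, 86, 86, 85, 55, 41, 42, 84]
270 228 56 12 [ 0.54520347 -0.15377291  0.047     ]
270 185 74 43 [ 0.52097004 -0.15529919  0.047     ]
```

>>> arm_command(
  moves=[
    {"dp":[0,0.1,4],"dr":[0,0,0],"fingers":0.6},
    {"dp":[0,0,4],"dr":[0,0,0],"fingers":0.6},
    {"dp":[0,0,3],"dr":[0,0,0],"fingers":0.6},
    {"dp":[0,0,0],"dr":[0,0,0],"fingers":0.1},
    {"dp":[0,0,0],"dr":[0,0,0],"fingers":0.1},
  ],
  newtons=30,
)

```text
t: 3.95
eef_pos: [0.5229, -0.146, 0.1966]
ee_rot: [-0.185, 0.983, -0.0, 0.0]
contact_force: [0.1, 0.3, 1.0]
grip_width: 0.0383
gripper_force: 0.0
```

>>> arm_command(
  moves=[
    {"dp":[0,0,0],"dr":[0,0,0],"fingers":0.1},
    {"dp":[0,0,0],"dr":[0,0,0],"fingers":0.1},
    {"dp":[0,0,0],"dr":[0,0,0],"fingers":0.1},
    {"dp":[0,0,0],"dr":[0,0,0],"fingers":0.1},
    {"dp":[0,0,-1],"dr":[0,0,0],"fingers":0.1},
  ],
)

```text
t: 4.58
eef_pos: [0.5219, -0.146, 0.2058]
ee_rot: [-0.185, 0.983, 0.0, -0.0]
contact_force: [-0.4, 0.3, -1.1]
grip_width: 0.025
gripper_force: 29.7
```

>>> arm_command(
  moves=[
    {"dp":[0,0,-4],"dr":[0,0,0],"fingers":0.1},
    {"dp":[0,0,-5],"dr":[0,0,0],"fingers":0.1},
    {"dp":[1.85,-4.9,0],"dr":[0,0,0],"fingers":0.1},
    {"dp":[1.85,-4.9,0],"dr":[0,0,0],"fingers":0.1},
    {"dp":[1.85,-4.9,0],"dr":[0,0,0],"fingers":0.1},
  ],
)

```text
t: 5.2
eef_pos: [0.5236, -0.3044, 0.2966]
ee_rot: [-0.185, 0.983, -0.0, 0.0]
contact_force: [0.8, -0.4, -1.4]
grip_width: 0.025
gripper_force: 29.7
```

>>> arm_command(
  moves=[
    {"dp":[1.85,-4.9,0],"dr":[0,0,0],"fingers":0.1},
    {"dp":[1.85,-4.9,0],"dr":[0,0,0],"fingers":0.1},
    {"dp":[0,0,0],"dr":[0,0,0],"fingers":0.1},
  ],
)

```text
t: 5.58
eef_pos: [0.5241, -0.411, 0.2953]
ee_rot: [-0.183, 0.983, 0.0, -0.0]
contact_force: [-1.0, 0.9, -3.0]
grip_width: 0.025
gripper_force: 29.7
```

```bash
python3 - <<'E'
from station import robot
from h import *
s=robot.state();c=wristcam(robot.snapshot("wrist"),s);go(s,.525,-.408,.21,1.945)
np.savez("w2.npz",**c);cv2.imwrite("pics/w2.png",c["img"][:,:,::-1])
E
```

```text
dp [-0.2   0.25  8.53] turn -0.006 yaw 1.939 tcp [ 0.5241 -0.411   0.2953] tilt [-0.001 -0.   ] t 5.575 q6 -0.83 F [-1.   0.9 -3. ] grip 0.025 29.667649269104004
```

View pics/w2.png

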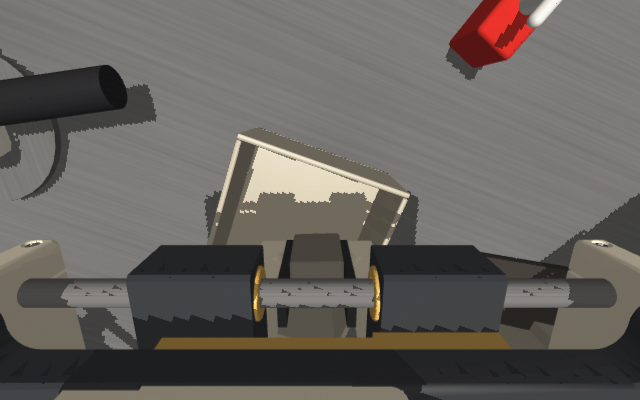

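The view shows the bin's near rim running from (238,135) to (408,194), with the offcut gripped inside its outline.

```bash
python3 - <<'E'
from h import *
c=dict(np.load("w2.npz"))
a,b=ray(c,238,135,.07),ray(c,408,194,.07);print(a,b,np.linalg.norm(a-b))
d=(b-a)/np.linalg.norm(b-a);n=np.array([d[1],-d[0],0]);print("ctr",(a+b)/2+n*.07,(a+b)/2-n*.07)
E
```

```text
[ 0.48411015 -0.47952975  0.07      ] [ 0.48018234 -0.36255302  0.07      ] 0.1170426597981659
ctr [ 0.55210682 -0.41869227  0.07      ] [ 0.41218567 -0.4233905   0.07      ]
```

>>> arm_command(
  moves=[
    {"dp":[0,-0.4,3],"dr":[0,0,0],"fingers":0.1},
    {"dp":[0,0,3],"dr":[0,0,0],"fingers":0.1},
    {"dp":[0,0,2.5],"dr":[0,0,0],"fingers":0.1},
    {"dp":[0,0,0],"dr":[0,0,0],"fingers":0.5},
    {"dp":[0,0,0],"dr":[0,0,0],"fingers":0.5},
  ],
)

```text
t: 6.25
eef_pos: [0.5272, -0.4112, 0.2123]
ee_rot: [-0.185, 0.983, -0.001, 0.001]
contact_force: [0.1, -0.3, 0.4]
grip_width: 0.0395
gripper_force: 0.0
```

>>> arm_command(
  moves=[
    {"dp":[0,0,0],"dr":[0,0,0],"fingers":0.5},
    {"dp":[0,0,-4],"dr":[0,0,0],"fingers":0.5},
    {"dp":[0,0,-5],"dr":[0,0,0],"fingers":0.6},
    {"dp":[-1.5,6,0],"dr":[0,0,0.18],"fingers":0.6},
    {"dp":[0,0,0],"dr":[0,0,0.18],"fingers":0.6},
  ],
)

```text
t: 6.88
eef_pos: [0.5182, -0.3476, 0.3032]
ee_rot: [-0.004, 1.0, -0.0, 0.002]
contact_force: [0.2, 0.0, -0.6]
grip_width: 0.0527
gripper_force: 0.0
```

```bash
python3 - <<'E'
from station import robot
from h import *
go(robot.state(),.574,-.0506,.305,.187)
E
```

```text
dp [-5.81 29.66 -0.17] turn 1.392 yaw 1.579 tcp [ 0.5182 -0.3476  0.3032] tilt [ 0.003 -0.   ] t 6.875 q6 -1.28 F [ 0.2  0.  -0.6] grip 0.0527 0.0
```

>>> arm_command(
  moves=[
    {"dp":[-0.6,3,0],"dr":[0,0,-0.175],"fingers":0.65},
    {"dp":[-1.1,2.8,0],"dr":[0,0,-0.175],"fingers":0.65},
    {"dp":[-1.6,2.6,0],"dr":[0,0,-0.175],"fingers":0.65},
    {"dp":[-2,2.3,0],"dr":[0,0,-0.175],"fingers":0.65},
    {"dp":[-2.4,1.9,0],"dr":[0,0,-0.175],"fingers":0.65},
  ],
)

```text
t: 7.5
eef_pos: [0.5471, -0.1996, 0.3021]
ee_rot: [-0.432, 0.902, -0.001, 0.001]
contact_force: [0.4, 0.1, -0.9]
grip_width: 0.0569
gripper_force: 0.0
```

>>> arm_command(
  moves=[
    {"dp":[-2.6,1.5,0],"dr":[0,0,-0.175],"fingers":0.65},
    {"dp":[-2.9,1,0],"dr":[0,0,-0.175],"fingers":0.65},
    {"dp":[-3,0.5,0],"dr":[0,0,-0.175],"fingers":0.65},
    {"dp":[-3,0,0],"dr":[0,0,-0.175],"fingers":0.65},
    {"dp":[-3,-0.6,0],"dr":[0,0,-0.175],"fingers":0.65},
  ],
)

```text
t: 8.12
eef_pos: [0.5727, -0.05, 0.3021]
ee_rot: [0.773, -0.634, 0.001, -0.001]
contact_force: [0.4, 0.2, -0.1]
grip_width: 0.0575
gripper_force: 0.0
```

```bash
python3 - <<'E'
from station import robot
from h import *
s=robot.state();c=wristcam(robot.snapshot("wrist"),s);go(s,.574,-.0506,.195,.187)
np.savez("w3.npz",**c);cv2.imwrite("pics/w3.png",c["img"][:,:,::-1])
t=robot.snapshot("top");np.savez("top1.npz",**t)
E
```

```text
dp [ 0.08 -0.1  10.71] turn 0.01 yaw -2.945 tcp [ 0.5727 -0.05    0.3021] tilt [0.002 0.   ] t 8.125 q6 -0.06 F [ 0.4  0.2 -0.1] grip 0.0575 0.0
```

View pics/w3.png

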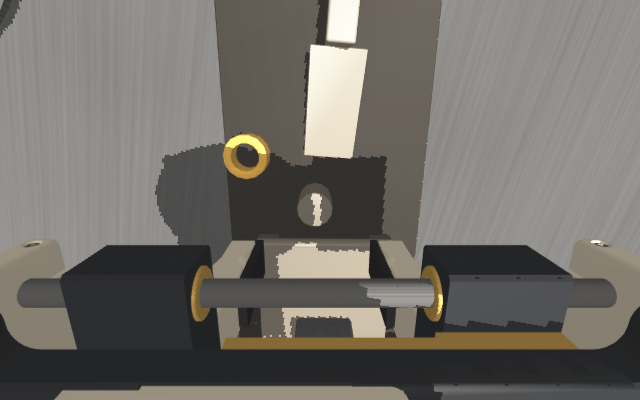

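The view shows the round offcut's top at (315,208). The wedge nose edge runs (305,155)–(353,157), the ramp rear (311,45)–(367,49) and the handle front (327,41)–(356,42).

```bash
python3 - <<'E'
from h import *
c=dict(np.load("w3.npz"))
yaw=1.758;e=np.array([np.cos(yaw),np.sin(yaw)]);n=np.array([-e[1],e[0]]);O=np.array([.5599,-.0207])
J=lambda p:np.r_[(p[:2]-O)@e,(p[:2]-O)@n].round(4)
r=lambda u,v,z:(lambda p:print((u,v),p.round(4),J(p)) or p)(ray(c,u,v,z))
r(315,208,.047)
N=(r(305,155,.016)+r(353,157,.016))/2; B=(r(311,45,.038)+r(367,49,.038))/2
r(327,41,.054);r(356,42,.054);r(328,0,.054);r(360,0,.054)
d=(N-B)[:2];print(np.linalg.norm(d),"wyaw",np.arctan2(d[1],d[0]));h=N[:2]-d/np.linalg.norm(d)*.102;print("handle",h,J(h),"nose",N,J(N))
r(285,249,.032);r(340,249,.032)
E
```

```text
(315, 208) [ 0.5736 -0.053   0.047 ] [-0.0343 -0.0075]
(305, 155) [ 0.5891 -0.0871  0.016 ] [-0.0707 -0.0164]
(353, 157) [ 0.5496 -0.0933  0.016 ] [-0.0694  0.0237]
(311, 45) [ 0.5991 -0.1663  0.038 ] [-0.1503 -0.0115]
(367, 49) [ 0.5604 -0.1715  0.038 ] [-0.1482  0.0276]
(327, 41) [ 0.5886 -0.168   0.054 ] [-0.1501 -0.0008]
(356, 42) [ 0.5701 -0.1711  0.054 ] [-0.1497  0.018 ]
(328, 0) [ 0.5928 -0.1909  0.054 ] [-0.1734 -0.0007]
(360, 0) [ 0.5732 -0.1949  0.054 ] [-0.1736  0.0194]
0.07934254773509575 wyaw 1.7024093087234682
handle [ 0.58272145 -0.19132179] [-0.1719  0.0093] nose [ 0.56933565 -0.09020394  0.016     ] [-0.07    0.0037]
(285, 249) [ 0.5907 -0.0072  0.032 ] [ 0.0076 -0.0328]
(340, 249) [ 0.5446 -0.0165  0.032 ] [0.007  0.0142]
```

>>> arm_command(
  moves=[
    {"dp":[0.2,-0.1,4],"dr":[0,0,0.01],"fingers":0.65},
    {"dp":[0,0,4],"dr":[0,0,0],"fingers":0.65},
    {"dp":[0,0,2.7],"dr":[0,0,0],"fingers":0.65},
    {"dp":[0,0,0],"dr":[0,0,0],"fingers":0.1},
    {"dp":[0,0,0],"dr":[0,0,0],"fingers":0.1},
  ],
)

```text
t: 8.85
eef_pos: [0.5742, -0.053, 0.195]
ee_rot: [0.768, -0.641, 0.0, -0.0]
contact_force: [-0.3, -0.6, 0.0]
grip_width: 0.0419
gripper_force: 0.0
```

>>> arm_command(
  moves=[
    {"dp":[0,0,0],"dr":[0,0,0],"fingers":0.1},
    {"dp":[0,0,0],"dr":[0,0,0],"fingers":0.1},
    {"dp":[0,0,0],"dr":[0,0,0],"fingers":0.1},
    {"dp":[0,0,0],"dr":[0,0,0],"fingers":0.1},
    {"dp":[0,0,-1],"dr":[0,0,0],"fingers":0.1},
  ],
)

```text
t: 9.48
eef_pos: [0.5734, -0.0529, 0.2036]
ee_rot: [0.768, -0.64, -0.001, 0.0]
contact_force: [0.4, -0.2, -1.8]
grip_width: 0.0277
gripper_force: 30.0
```

```bash
python3 - <<'E'
from station import robot
from h import *
go(robot.state(),.58,-.414,.305,.187)
E
```

```text
dp [ 35.64   5.85 -10.14] turn -0.006 yaw -2.961 tcp [ 0.5734 -0.0529  0.2036] tilt [-0.001 -0.   ] t 9.475 q6 -0.07 F [ 0.4 -0.2 -1.8] grip 0.0277 29.999055862426758
```

>>> arm_command(
  moves=[
    {"dp":[0,0,-5],"dr":[0,0,0],"fingers":0.1},
    {"dp":[0,0,-5],"dr":[0,0,0],"fingers":0.1},
    {"dp":[5.1,0.85,0],"dr":[0,0,0],"fingers":0.1},
    {"dp":[5.1,0.85,0],"dr":[0,0,0],"fingers":0.1},
    {"dp":[5.1,0.85,0],"dr":[0,0,0],"fingers":0.1},
  ],
)

```text
t: 10.1
eef_pos: [0.5759, -0.2091, 0.3044]
ee_rot: [0.768, -0.64, 0.0, -0.0]
contact_force: [0.8, 0.7, -1.9]
grip_width: 0.0276
gripper_force: 30.0
```

>>> arm_command(
  moves=[
    {"dp":[5.1,0.85,0],"dr":[0,0,0],"fingers":0.1},
    {"dp":[5.1,0.85,0],"dr":[0,0,0],"fingers":0.1},
    {"dp":[5.1,0.85,0],"dr":[0,0,0],"fingers":0.1},
    {"dp":[5.1,0.85,0],"dr":[0,0,0],"fingers":0.1},
    {"dp":[0,0,0],"dr":[0,0,0],"fingers":0.1},
  ],
)

```text
t: 10.72
eef_pos: [0.5785, -0.418, 0.303]
ee_rot: [0.767, -0.642, -0.001, 0.0]
contact_force: [-0.5, 1.3, -1.3]
grip_width: 0.0275
gripper_force: 30.0
```

```bash
python3 - <<'E'
from station import robot
from h import *
go(robot.state(),.578,-.414,.22,.187)
E
```

```text
dp [-0.4  -0.03  8.3 ] turn -0.01 yaw -2.965 tcp [ 0.5785 -0.418   0.303 ] tilt [-0.001  0.   ] t 10.725 q6 0.53 F [-0.5  1.3 -1.3] grip 0.0275 29.99865174293518
```

>>> arm_command(
  moves=[
    {"dp":[-0.4,0.7,3],"dr":[0,0,0],"fingers":0.1},
    {"dp":[0,0,3],"dr":[0,0,0],"fingers":0.1},
    {"dp":[0,0,1.3],"dr":[0,0,0],"fingers":0.1},
    {"dp":[0,0,0],"dr":[0,0,0],"fingers":0.1},
    {"dp":[0,0,0],"dr":[0,0,0],"fingers":0.45},
  ],
)

```text
t: 11.35
eef_pos: [0.5727, -0.4121, 0.2323]
ee_rot: [0.768, -0.64, 0.001, -0.0]
contact_force: [0.7, 0.5, -0.3]
grip_width: 0.0329
gripper_force: 0.0
```

>>> arm_command(
  moves=[
    {"dp":[0,0,0],"dr":[0,0,0],"fingers":0.45},
    {"dp":[0,0,0],"dr":[0,0,0],"fingers":0.45},
    {"dp":[0,0,-4],"dr":[0,0,0],"fingers":0.45},
    {"dp":[0,0,-4],"dr":[0,0,0],"fingers":0.5},
    {"dp":[-6,0,0],"dr":[0,0,0],"fingers":0.5},
  ],
)

```text
t: 11.98
eef_pos: [0.5625, -0.3553, 0.3145]
ee_rot: [0.767, -0.641, 0.004, -0.001]
contact_force: [1.4, 2.4, -0.5]
grip_width: 0.0437
gripper_force: 0.0
```

>>> arm_command(
  moves=[
    {"dp":[-6,-1,0],"dr":[0,0,0],"fingers":0.5},
    {"dp":[-6,-1,0],"dr":[0,0,0],"fingers":0.5},
    {"dp":[0,0,0],"dr":[0,0,0.05],"fingers":0.5},
  ],
)

```text
t: 12.35
eef_pos: [0.5593, -0.2278, 0.3119]
ee_rot: [0.753, -0.658, 0.001, -0.001]
contact_force: [0.5, -0.8, 0.1]
grip_width: 0.0439
gripper_force: 0.0
```

```bash
python3 - <<'E'
from station import robot
from h import *
s=robot.state();go(s,.5827,-.1913,.195,.132)
t=robot.snapshot("top");np.savez("top2.npz",**t);w=wristcam(robot.snapshot("wrist"),s);np.savez("w4.npz",**w)
a=cv2.resize(t["img"][125:225,240:520],(800,286),interpolation=cv2.INTER_CUBIC);b=cv2.resize(w["img"][0:260],(760,309));b=np.pad(b,((0,0),(0,40),(0,0)))
cv2.imwrite("pics/m4.png",np.vstack([a,b])[:,:,::-1])
E
```

```text
dp [-3.3  -2.79 11.69] turn 0.002 yaw -3.007 tcp [ 0.5593 -0.2278  0.3119] tilt [0.002 0.   ] t 12.35 q6 0.2 F [ 0.5 -0.8  0.1] grip 0.0439 0.0
```

View pics/m4.png

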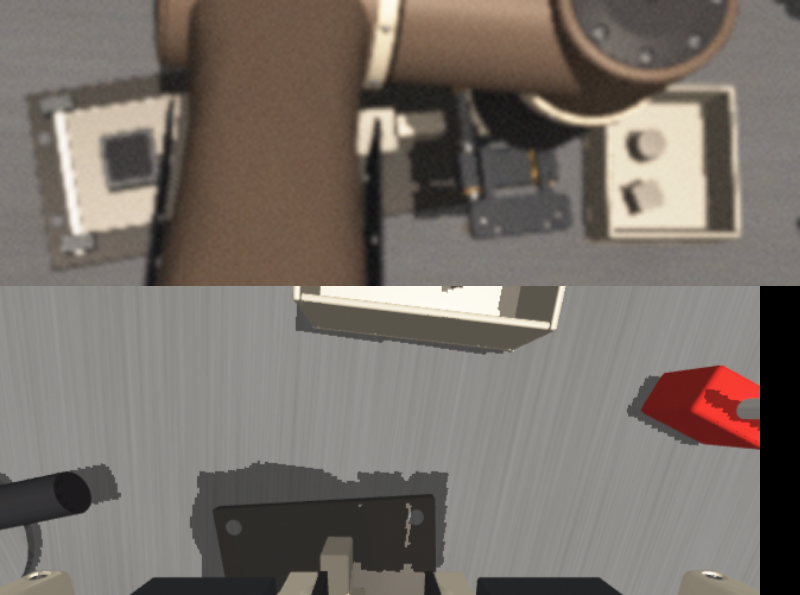

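The top view shows both offcuts in the bin, at (646,146) and (643,196) in the picture. In the wrist view the wedge handle sits ahead, at about (337,550). Next is gripping the handle.

>>> arm_command(
  moves=[
    {"dp":[-3.3,-2.8,0],"dr":[0,0,0],"fingers":0.55},
    {"dp":[0,0,4],"dr":[0,0,0],"fingers":0.55},
    {"dp":[0,0,4],"dr":[0,0,0],"fingers":0.55},
    {"dp":[0,0,3.7],"dr":[0,0,0],"fingers":0.55},
    {"dp":[0,0,0],"dr":[0,0,0],"fingers":0.1},
  ],
  newtons=40,
)

```text
t: 13.08
eef_pos: [0.5829, -0.1958, 0.1925]
ee_rot: [0.752, -0.659, -0.0, 0.001]
contact_force: [-1.0, -0.7, 0.1]
grip_width: 0.0426
gripper_force: 0.0
```

>>> arm_command(
  moves=[
    {"dp":[0,0,0],"dr":[0,0,0],"fingers":0.1},
    {"dp":[0,0,0],"dr":[0,0,0],"fingers":0.1},
    {"dp":[0,0,0],"dr":[0,0,0],"fingers":0.1},
    {"dp":[0,0,0],"dr":[0,0,0],"fingers":0.1},
    {"dp":[0,0,0],"dr":[0,0,0],"fingers":0.1},
  ],
)

```text
t: 13.7
eef_pos: [0.5829, -0.1952, 0.1941]
ee_rot: [0.752, -0.659, 0.0, -0.0]
contact_force: [-0.1, -2.8, 2.5]
grip_width: 0.02
gripper_force: 39.8
```

```bash
python3 - <<'E'
from station import robot
from h import *
s=robot.state();w=wristcam(robot.snapshot("wrist"),s)
yaw=1.758;e=np.array([np.cos(yaw),np.sin(yaw)]);n=np.array([-e[1],e[0]]);O=np.array([.5599,-.0207])
p=O+e*-.14+n*.002;go(s,*p,s["eef_pos"][2],yaw-np.pi/2)
print(((s["eef_pos"][:2]-O)@e).round(4),((s["eef_pos"][:2]-O)@n).round(4))
E
```

```text
dp [-3.61 -0.59 -0.  ] turn -0.056 yaw -3.01 tcp [ 0.5829 -0.1952  0.1941] tilt [ 0.001 -0.   ] t 13.7 q6 0.14 F [-0.1 -2.8  2.5] grip 0.02 39.77500855922699
-0.1757 0.0099
```

>>> arm_command(
  moves=[
    {"dp":[-1.2,-0.2,0],"dr":[0,0,-0.019],"fingers":0.1},
    {"dp":[-1.2,-0.2,0],"dr":[0,0,-0.019],"fingers":0.1},
    {"dp":[-1.2,-0.2,0],"dr":[0,0,-0.018],"fingers":0.1},
    {"dp":[-1.2,0,0],"dr":[0,0,0],"fingers":0.1},
    {"dp":[-1.2,0,0],"dr":[0,0,0],"fingers":0.1},
  ],
)

```text
t: 14.38
eef_pos: [0.579, -0.134, 0.1941]
ee_rot: [0.77, -0.638, 0.0, -0.0]
contact_force: [1.4, -4.3, 5.1]
grip_width: 0.0201
gripper_force: 39.8
```

```bash
python3 - <<'E'
from station import robot
from h import *
s=robot.state();w=wristcam(robot.snapshot("wrist"),s)
yaw=1.758;e=np.array([np.cos(yaw),np.sin(yaw)]);n=np.array([-e[1],e[0]]);O=np.array([.5599,-.0207])
p=O+e*-.066+n*.002;go(s,*p,s["eef_pos"][2],yaw-np.pi/2)
print(((s["eef_pos"][:2]-O)@e).round(4),((s["eef_pos"][:2]-O)@n).round(4))
for k in("top","side"): 
    c=robot.snapshot(k);np.savez(k+"3.npz",**c)
from scipy.spatial.transform import Rotation
c=dict(np.load("side3.npz"))
X=np.array([*(O),.022]);q=c["mtx"]@(c["R"]@X+c["t"]);q=q[:2]/q[2];print(q)
u,v=q.astype(int)
cv2.imwrite("pics/s3.png",cv2.resize(c["img"][v-45:v+45,u-60:u+60],None,fx=6,fy=6,interpolation=cv2.INTER_CUBIC)[:,:,::-1])
E
```

```text
dp [-4.89 -0.03 -0.  ] turn 0.001 yaw -2.953 tcp [ 0.579  -0.134   0.1941] tilt [ 0.001 -0.   ] t 14.375 q6 0.09 F [ 1.4 -4.3  5.1] grip 0.0201 39.774325489997864
-0.1149 0.0023
[339.41888888 222.03954906]
```

View pics/s3.png

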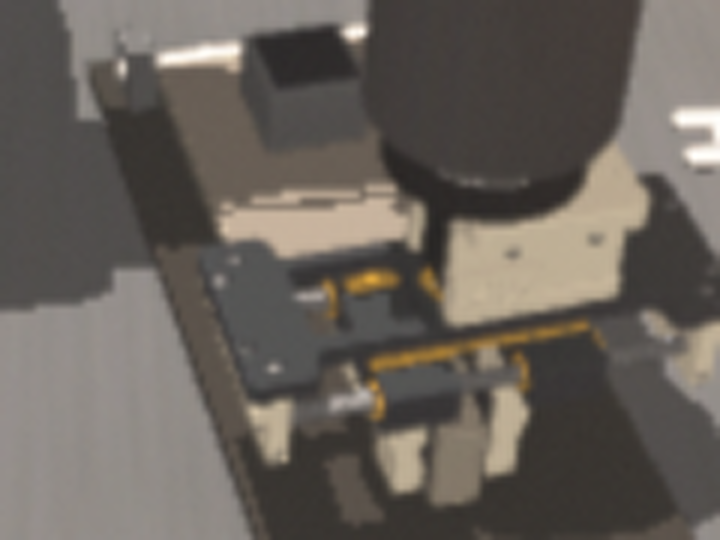

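The side view shows the lip at rest, with its edge at crop y≈205, and the wedge gripped square between the fingers. I'll push on and watch the force for when lifting starts.

>>> arm_command(
  moves=[
    {"dp":[-0.7,0,0],"dr":[0,0,0],"fingers":0.1},
    {"dp":[-0.7,0,0],"dr":[0,0,0],"fingers":0.1},
    {"dp":[-0.7,0,0],"dr":[0,0,0],"fingers":0.1},
    {"dp":[0,0,0],"dr":[0,0,0],"fingers":0.1},
  ],
)

```text
t: 15.02
eef_pos: [0.575, -0.1131, 0.1941]
ee_rot: [0.77, -0.637, 0.0, -0.0]
contact_force: [-1.7, 0.5, 7.5]
grip_width: 0.0197
gripper_force: 39.8
```

>>> arm_command(
  moves=[
    {"dp":[-0.2,0,0],"dr":[0,0,0],"fingers":0.1},
    {"dp":[-0.2,0,0],"dr":[0,0,0],"fingers":0.1},
  ],
)

```text
t: 15.28
eef_pos: [0.5744, -0.1099, 0.1941]
ee_rot: [0.77, -0.638, 0.0, -0.0]
contact_force: [0.5, -5.5, 5.4]
grip_width: 0.0199
gripper_force: 39.8
```

>>> arm_command(
  moves=[
    {"dp":[-0.2,0,0],"dr":[0,0,0],"fingers":0.1},
    {"dp":[-0.2,0,0],"dr":[0,0,0],"fingers":0.1},
  ],
)

```text
t: 15.52
eef_pos: [0.5736, -0.106, 0.1941]
ee_rot: [0.77, -0.638, 0.0, -0.0]
contact_force: [0.4, -4.2, 4.6]
grip_width: 0.0201
gripper_force: 39.8
```

>>> arm_command(
  moves=[
    {"dp":[-0.2,0,0],"dr":[0,0,0],"fingers":0.1},
    {"dp":[-0.2,0,0],"dr":[0,0,0],"fingers":0.1},
  ],
)

```text
t: 15.78
eef_pos: [0.5728, -0.1021, 0.1941]
ee_rot: [0.77, -0.638, 0.0, -0.0]
contact_force: [1.2, -4.9, 5.0]
grip_width: 0.0198
gripper_force: 39.8
```

```bash
cat > lift.py <<'E'
from station import robot
from h import *
s=robot.state();yaw=1.758;e=np.array([np.cos(yaw),np.sin(yaw)]);n=np.array([-e[1],e[0]]);O=np.array([.5599,-.0207])
x=(s["eef_pos"][:2]-O)@e
print("tcp x",x.round(4),"y",((s["eef_pos"][:2]-O)@n).round(4),"z",s["eef_pos"][2].round(4),"Fx",(s["contact_force"][:2]@e).round(1),s["contact_force"][2].round(1),s["t"])
a=dict(np.load("side3.npz"));b=robot.snapshot("side");np.savez("side_%d.npz"%(s["t"]*1000),**b)
g=lambda c:cv2.cvtColor(c["img"],cv2.COLOR_RGB2GRAY)
px=lambda z,X,Y:(lambda q:q[:2]/q[2])(a["mtx"]@(a["R"]@np.array([*(O+e*X+n*Y),z])+a["t"]))
print("px/5mm at lip",px(.037,0,.03)-px(.032,0,.03))
# lip, stub, hinge patches, subpixel template match from the reference
for nm,c,w,h in(("lip",px(.030,0,.035),9,6),("stub",px(.067,.07,0),10,7),("hinge",px(.03,.16,.06),8,8)):
    u,v=np.round(c).astype(int);A=cv2.resize(g(a)[v-h-4:v+h+5,u-w-4:u+w+5],None,fx=10,fy=10,interpolation=cv2.INTER_CUBIC)
    B=cv2.resize(g(b)[v-h-4:v+h+5,u-w-4:u+w+5],None,fx=10,fy=10,interpolation=cv2.INTER_CUBIC)
    r=cv2.matchTemplate(B,A[40:-40,40:-40],cv2.TM_CCOEFF_NORMED);_,m,_,l=cv2.minMaxLoc(r);print(nm,c.round(),"shift px",(l[0]-40)/10,(l[1]-40)/10,round(m,3))
E
python3 lift.py
```

```text
tcp x -0.0823 y 0.0024 z 0.1941 Fx -5.1 5.0 15.775
px/5mm at lip [ 0.09070809 -1.39953069]
lip [327. 222.] shift px -0.2 3.2 0.488
stub [333. 193.] shift px -1.0 -0.1 0.883
hinge [303. 187.] shift px 0.2 -0.3 0.776
```

>>> arm_command(
  moves=[
    {"dp":[-0.2,0,0],"dr":[0,0,0],"fingers":0.1},
    {"dp":[-0.2,0,0],"dr":[0,0,0],"fingers":0.1},
  ],
)

```text
t: 16.08
eef_pos: [0.5722, -0.0988, 0.1941]
ee_rot: [0.77, -0.638, 0.001, 0.0]
contact_force: [3.2, -13.2, 3.8]
grip_width: 0.0198
gripper_force: 39.8
```

>>> arm_command(
  moves=[
    {"dp":[-0.2,0,0],"dr":[0,0,0],"fingers":0.1},
    {"dp":[-0.2,0,0],"dr":[0,0,0],"fingers":0.1},
  ],
)

```text
t: 16.32
eef_pos: [0.5714, -0.0952, 0.194]
ee_rot: [0.77, -0.638, 0.001, 0.0]
contact_force: [3.6, -13.9, 3.9]
grip_width: 0.0198
gripper_force: 39.8
```

```bash
python3 lift.py
```

```text
tcp x -0.0753 y 0.0026 z 0.194 Fx -14.3 3.9 16.325
px/5mm at lip [ 0.09070809 -1.39953069]
lip [327. 222.] shift px -1.1 1.7 0.506
stub [333. 193.] shift px -1.6 -0.7 0.804
hinge [303. 187.] shift px 0.1 -0.2 0.77
```

The push force jumped from about 5 to 14 N, so lifting started near tcp x ≈ -0.081. That leaves about 12 mm to push.

>>> arm_command(
  moves=[
    {"dp":[-0.25,0,0],"dr":[0,0,0],"fingers":0.1},
    {"dp":[-0.25,0,0],"dr":[0,0,0],"fingers":0.1},
    {"dp":[-0.25,0,0],"dr":[0,0,0],"fingers":0.1},
    {"dp":[-0.25,0,0],"dr":[0,0,0],"fingers":0.1},
    {"dp":[-0.25,0,0],"dr":[0,0,0],"fingers":0.1},
  ],
)

```text
t: 17.0
eef_pos: [0.569, -0.0829, 0.1941]
ee_rot: [0.77, -0.638, 0.001, 0.0]
contact_force: [2.0, -13.9, 4.1]
grip_width: 0.02
gripper_force: 39.8
```

>>> arm_command(
  moves=[
    {"dp":[0,0,0],"dr":[0,0,0],"fingers":0.1},
    {"dp":[0,0,0],"dr":[0,0,0],"fingers":0.1},
    {"dp":[0,0,0],"dr":[0,0,0],"fingers":0.1},
    {"dp":[0,0,0],"dr":[0,0,0],"fingers":0.1},
  ],
)

```text
t: 17.5
eef_pos: [0.569, -0.0827, 0.1941]
ee_rot: [0.77, -0.638, 0.0, 0.0]
contact_force: [2.1, -11.2, 4.4]
grip_width: 0.0198
gripper_force: 39.8
```

```bash
python3 lift.py; python3 - <<'E'
import numpy as np,cv2,glob
from station import robot
f=sorted(glob.glob("side_*.npz"))[-1];a=np.load("side3.npz")["img"];b=np.load(f)["img"]
z=lambda i:cv2.resize(i[175:265,285:385],None,fx=4,fy=4,interpolation=cv2.INTER_CUBIC)
t=robot.snapshot("top")["img"][100:225,240:520]
cv2.imwrite("pics/f.png",np.hstack([z(a),z(b)])[:,:,::-1]);cv2.imwrite("pics/ft.png",t)
E
```

```text
tcp x -0.0626 y 0.0026 z 0.1941 Fx -11.4 4.4 17.5
px/5mm at lip [ 0.09070809 -1.39953069]
lip [327. 222.] shift px -3.0 -2.0 0.414
stub [333. 193.] shift px 0.1 -1.7 0.708
hinge [303. 187.] shift px 0.3 -0.3 0.757
```

View pics/f.png

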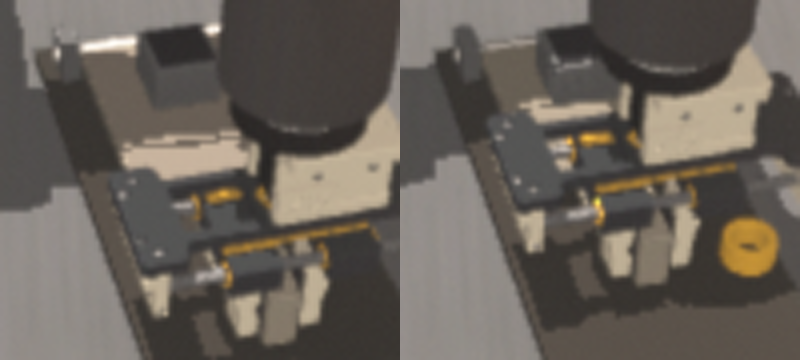

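The side view shows the wedge handle still square in the fingers with no slip, the plate tilted up and the nut in place. The travel since lifting started is about 18 mm, so the lip is up about 5 mm.

```bash
python3 -c "
from station import robot
print(robot.sign_off())"
```

```text
the job is handed in; nothing more can be done
None
```

I've handed the job in, but it returned no verdict: both offcuts are in the scrap bin, and the held wedge carries the hinged plate, with its lip about 5 mm off the rest blocks (worked out from about 18 mm of push after the force jump, not measured directly).

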